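# Pack up the front of a soldering hearth

### The arm

A 6-joint arm with a two-finger parallel gripper is mounted at the origin on the work surface. World frame = base frame: x ahead of the robot, y to its left, z up, the work surface at z = 0. Lengths are in m, angles in degrees, forces in N, time in s.
With the tool pointing down it reaches from about 0.375 to 0.9 m from the base axis. Payload 3.1 kg.
Tool frame: the origin (TCP) lies on the centre line of the jaws, within the pads' length; the fingertips stand 25 mm ahead of it and the grasp point (between the pads) lies 6 mm ahead of it; z points along the fingers, y is the line along which they close (so a half turn about z gives the same grasp; the last joint's range is limited). The gripper opens to 87 mm and grips with 3 to 60 N. Pads are 19 mm wide; open, the fingers measure 117 mm over their backs; the gripper's body (75 mm by 190 mm) begins 51 mm behind the grasp point.
Start: joints at [58.986, 30.224, 82.088, -0, 67.689, -10.227], TCP at [0.222, 0.584, 0.248] pointing down, gripper open.
Joint ranges: [-176.69, 176.69], [-43.24, 126.21], [12.49, 139.97], [-82, 262], [0, 151.66], [-163.58, 163.58]. Speed limits (degrees/s): [159.86, 159.86, 180, 180, 180, 180].

### API

Orientations are given as a 3x3 rotation matrix whose columns are the frame's x, y, z axes.
In Python, from rig import bot, cams, models gives the robot as it stands. The module is installed in compiled form; this text tells all that it offers.
- The arm moves only by the shell command python3 -m handwheel 'ROWS' [OPENING]. ROWS is JSON, a list of rows, each a list of 6 numbers: the shift along the world's x, y, z each as a share of 1 m, from -1 to 1, then the turn, a rotation vector about the world's x, y, z each as a share of 2 rad, from -1 to 1. In form: [[dx, dy, dz, wx, wy, wz], ...]. A call has exactly 8 rows; each row is the pose to reach, as a shift and turn from the pose commanded when the call began; what a row does not reach only later rows make up. A row lasts 1/12 s, in which the tool goes at most 41.7 mm and 7.16 degrees, less where a joint would pass 70% of its speed; a pose out of reach is approached as far as the arm can. A call with a number of a shift or a turn outside -1 to 1 is refused whole. A call with a gripper value outside its range is refused whole. OPENING is the opening, from -1 (shut) to 1 (fully open), so that 0 is half open, set as the call begins (- or left out, the last holds). The fingers move at their own pace and stop on an object; the grip force is fixed at half the most. Time passes only in rows, so rows that repeat a pose let the fingers close, or fill a call up. It gives the time, the measured TCP pose, the force, the opening and the grip force at its end, in the units of the state.
- bot.read_state(): the state, without advancing time (a new reading comes with each control period).
- cams.capture(name): name is "side" or "top"; returns (picture, depth): 480x640x3 uint8, blue, green, red; 480x640 float32, m along the optical axis (not along the pixel's ray), 0 where there is no reading.
- cams.calibration(name): a dict with "mtx" (3x3 intrinsics, pixels), "R" (3x3) and "t" (3): a world point X has camera coordinates R X + t. Camera axes: x right, y down, z forward; pixel columns grow to the right and rows downward; lengths in m; the calibration is good to about 2 mm. A picture is of the moment at which its call begins. calibration takes no time and is no camera call.
- bot.hand_in(): hands the job in; it is judged then, once.
Trained networks look in the newest picture that a camera, given by its name, has taken for a name from the list of things; names that differ only in an ending like _2 or _b are one class to them, and where a whole thing is asked for, a point or a joint stands for the part that bears it (a point fixed in the world has none). Each returns a list of dicts, best first, with "conf" (0 to 1); they miss things now and then, are a little off and sometimes report something else, mostly with a low value. They report only what shows in the picture. A call takes as long as a camera call.
- models.spot_in(query, camera): "position" ([column, row] in pixels, amid what is visible of it).
- models.tip_of(query, camera): "position" ([column, row] in pixels: a listed point, or the origin of a listed thing).
The state is a dict: "time_s": time; "joint_positions": joint angles; "qvel": joint speeds; "tau": joint torques, N m; "position": TCP position; "tcp_rot": TCP orientation; "force": force on the tool from outside, world axes, zero at the start; "moment": the same for the moment, N m; "opening": opening from 0.0 (shut) to 1.0 (fully open); "grasp_force": force on a finger pad.
Only numpy, scipy, OpenCV 4.12 (cv2) and the standard library are available. Lean on these libraries where they do the work, as an engineer would, in place of code of your own. Each camera call takes 0.05 s, during which the arm holds its last target. There are 200 camera calls.

### The job

The soldering hearth's hinged plate sits too low at the front. Slide the retaining gate fully aside, use the pry bar over the fulcrum block to lever the plate's front edge up (it stays where it is lifted), and slip every brass shim lying on the bench, side by side with the tab towards you, nose first under the plate as far as the inner stop. Then press the plate down onto the shims, slide the gate fully closed again behind them, and have the bar lying flat on its rubber mat, leaving everything else on the bench where it is.

Things in the scene. Friction and masses are not known exactly. Their poses are not given: they have to be found in the camera images.
- stand: Fixed steel hearth stand. Origin on the table under the middle of the plate's front edge; x points away from the robot, in under the plate, y to the left, z up. Its bed (top at z 32 mm) spans y -95 to 95 and x -55 to 240: the apron x -55 to 0 lies open before the plate. A gate rail 30 mm high, x -75 to -41, runs along the front from y -280 to 95.
- slot_stop (a point): Middle of the front face of the stop rail under the plate, at the bed's surface: stand (53, 0, 32) mm, where the shims' noses stop. The rail is 7 mm high and runs along y.
- plate: Hinged hearth plate: 12 mm steel, stand y -95 to 160, 220 mm deep, hinge line at the back at stand x 220, z 40. Origin in the middle of the slot at the plate's lower front edge: stand (0, 0, 40) mm when down, 8 mm above the bed. Axes as the stand's when down. A white firebrick slab lies on it (stand x 70 to 200, y -70 to 130, top at z 80); the front 70 mm is bare steel, where it can be pressed.
- lug (a point): Lower front edge of the plate's lever lug, left of the bed (below is only a 6 mm foot, so a bar's tip fits under): stand (0, 130, 40) mm when down, can rise 22 mm. Plate 2.2 kg on a stiff friction hinge: about 25 N up lifts the edge, it stays where left, 3 to 8 N down lowers it. From 13 mm rise the 14 mm shims pass freely to the stop; resting on shims at the stop the edge has risen about 8 mm.
- fulcrum: Fulcrum block fixed to the stand in front of the lever lug: wooden block 34 x 56 mm with a steel roller (radius 8 mm, along y) on top. Its centre is at stand (-35, 130) mm; origin is at its underside, 6 mm above the table, and the roller's top is 34 mm above the origin (40 mm above the table).
- gate (a joint): Retaining gate, m: 0 closed (in front of the whole slot), grows as it slides to the stand's -y (right), end stop 0.185 (fully aside). Slides with about 2 N.
- gate_knob (a point): Top centre of the gate's upright wooden knob, 14 mm (stand x) by 20 mm (stand y), graspable over the upper 40 mm. At stand (-62, -gate value, 96) mm. The gate itself is a brass strip 178 mm long (centred on the knob), 6 mm thick, x -47 to -41, z 33 to 59.
- shim1: Brass shim (may be absent): foot 84 x 32 x 14 mm with an upright tab near its tail. Origin at the centre of its underside, x towards the nose, z up. The tab is 14 mm (x) by 18 mm (y), centred at x = -32 mm, its top 52 mm above the underside. With its nose at the stop its origin is at stand x = 11 mm; all shims go side by side between stand y -85 and 85 mm.
- shim2: Brass shim (may be absent): foot 84 x 32 x 14 mm with an upright tab near its tail. Origin at the centre of its underside, x towards the nose, z up. The tab is 14 mm (x) by 18 mm (y), centred at x = -32 mm, its top 52 mm above the underside. With its nose at the stop its origin is at stand x = 11 mm; all shims go side by side between stand y -85 and 85 mm.
- shim3: Brass shim (may be absent): foot 84 x 32 x 14 mm with an upright tab near its tail. Origin at the centre of its underside, x towards the nose, z up. The tab is 14 mm (x) by 18 mm (y), centred at x = -32 mm, its top 52 mm above the underside. With its nose at the stop its origin is at stand x = 11 mm; all shims go side by side between stand y -85 and 85 mm.
- bar: Steel pry bar 220 mm long, 0.45 kg, lying on its mat at the start. Origin at the centre of its flat underside, x towards the blade tip. Handle x -110 to -10, 18 mm wide, 24 mm high; blade x -10 to 110, 18 mm wide, 6 mm thick, in line with the underside. Centre of mass near x = -35 mm.
- mat: Black rubber mat for the bar, 270 (x) x 110 (y) x 2 mm, fixed on the table; origin at the centre of its underside.

How it is judged:
By the outcome, as a careful person would: the job done as asked, in the order asked, and still so for the second after the job is handed in, with the robot touching nothing.
Of shim1, shim2, shim3 only 1 to 3 are there at a start; the rules pass over those that are not, and their reading is None.
At some moment in a run one of shim1, shim2, shim3, bar may be knocked a few centimetres aside while the robot is not near it.
It also fails if it takes over 210 s, if anything falls off the work surface, if the arm or the gripper's body presses on something with over 40 N, if the wrist force passes 120 N, or if a joint passes its speed limit or range.

## Working session

There is one attempt and no reset: what is moved stays moved. The work goes in short steps, Python scripts to look and compute and a shell command to move; the robot and the scene stay as the last step left them, time stands still between calls to the robot, and variables do not carry over. Pictures are saved under pics/ and viewed, at most 14 in all, crops included, and the job is handed in when it is done.

```bash
mkdir -p pics
cat > h.py <<'E'
import numpy as np, cv2
from rig import bot, cams, models
np.set_printoptions(precision=4, suppress=True)
def cap(n, f=None):
    im,d=cams.capture(n)
    if f: cv2.imwrite('pics/'+f,im)
    return im,d
def cam(n):
    c=cams.calibration(n); return np.array(c['mtx']),np.array(c['R']),np.array(c['t']).ravel()
def ray(n,px,z):  # intersect pixel ray with world height z
    K,R,t=cam(n); o=-R.T@t; v=R.T@np.linalg.solve(K,[px[0],px[1],1.])
    return o+v*(z-o[2])/v[2]
def cloud(n,d):
    K,R,t=cam(n); v,u=np.mgrid[:480,:640]
    p=np.stack([(u-K[0,2])/K[0,0]*d,(v-K[1,2])/K[1,1]*d,d],-1)
    return (p-t)@R
def proj(n,X):
    K,R,t=cam(n); p=(np.atleast_2d(X)@R.T+t)@K.T; return p[:,:2]/p[:,2:]
E
python3 - <<'E'
from h import *
for n in('side','top'):
    im,d=cap(n,n+'0.png'); P=cloud(n,d); np.save(n+'0.npy',P)
    K,R,t=cam(n); print(n,'cam at',-R.T@t,'K',K[0,0])
    for q in ('stand','slot_stop','plate','lug','fulcrum','gate_knob','shim1','bar','mat'):
        for f in (models.spot_in,models.tip_of):
            r=f(q,n)
            for e in r[:4]:
                u,v=np.array(e['position']).round().astype(int)
                print(q,f.__name__,round(e['conf'],2),(u,v),P[min(v,479),min(u,639)])
print(bot.read_state())
E
```

```text
side cam at [ 0.0712 -0.6986  0.8202] K 506.8755210885533
stand call 0.77 (np.int64(377), np.int64(254)) [ 0.7177 -0.0345  0.055 ]
stand call 0.57 (np.int64(345), np.int64(275)) [ 0.6067 -0.0528  0.0623]
stand call 0.57 (np.int64(353), np.int64(280)) [ 0.6164 -0.0693  0.0539]
slot_stop call 0.61 (np.int64(380), np.int64(257)) [ 0.7177 -0.0452  0.053 ]
slot_stop call 0.9 (np.int64(372), np.int64(257)) [ 0.7031 -0.0336  0.0527]
plate call 0.74 (np.int64(380), np.int64(241)) [ 0.7352 -0.0231  0.0785]
plate call 0.62 (np.int64(356), np.int64(264)) [ 0.6612 -0.0259  0.0476]
lug call 0.93 (np.int64(381), np.int64(243)) [ 0.7315 -0.0307  0.0791]
lug call 0.72 (np.int64(319), np.int64(240)) [0.6768 0.1411 0.0065]
fulcrum call 0.77 (np.int64(307), np.int64(249)) [0.6114 0.1014 0.0344]
fulcrum call 0.79 (np.int64(312), np.int64(255)) [0.6079 0.0756 0.0342]
gate_knob call 0.84 (np.int64(346), np.int64(276)) [ 0.6152 -0.0461  0.0497]
gate_knob call 0.74 (np.int64(340), np.int64(260)) [ 0.6052 -0.0359  0.0954]
shim1 call 0.59 (np.int64(357), np.int64(412)) [ 0.4286 -0.3118  0.014 ]
shim1 call 0.7
[... 1610 characters left out ...]
0093]
mat call 0.91 (np.int64(172), np.int64(276)) [0.4778 0.3437 0.0094]
mat call 0.95 (np.int64(176), np.int64(282)) [0.4654 0.3307 0.0246]
{'time_s': 1.9, 'joint_positions': array([ 58.9847,  30.223 ,  82.0885,   0.0039,  67.6889, -10.2271]), 'qvel': array([-0.0452,  0.0064, -0.05  , -0.0589, -0.0163,  0.0943]), 'tau': array([ -0.0001, -43.9994, -17.6983,   0.0634,   0.0504,  -0.    ]), 'position': array([0.2218, 0.5843, 0.2475]), 'tcp_rot': array([[-0.9349,  0.3549, -0.0001],
       [ 0.3549,  0.9349,  0.    ],
       [ 0.0001,  0.    , -1.    ]]), 'force': array([ 0.2634, -0.4216,  0.1367]), 'moment': array([-0.0122,  0.0056,  0.0137]), 'grasp_force': 0.0, 'opening': 1.0010809065337247}
```

View pics/top0.png

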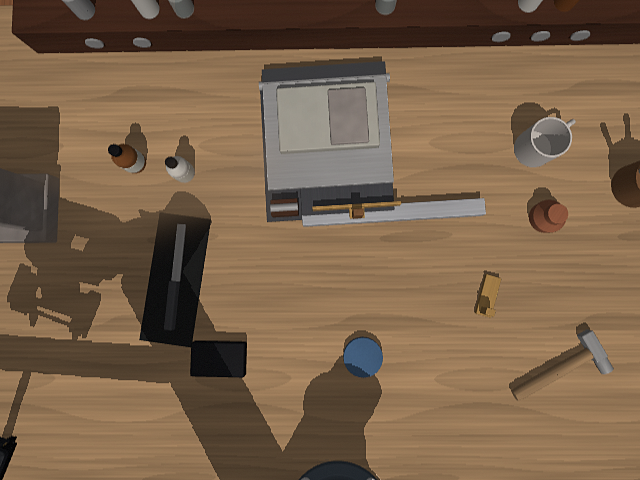

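View pics/side0.png

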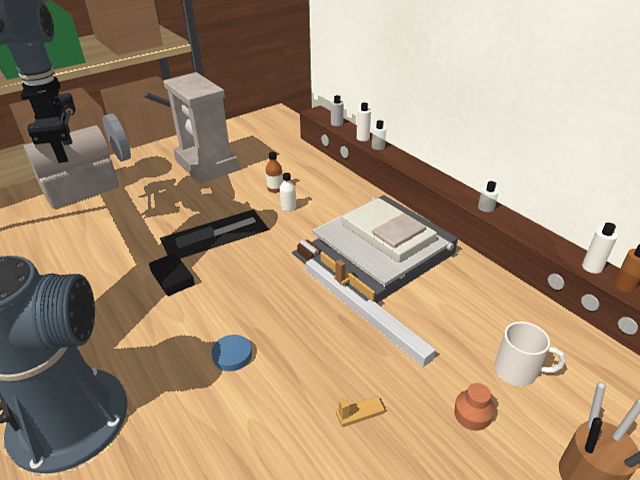

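The top view shows one shim (488,294), tab at its lower end; the bar lies on the mat (175,275), blade up. The gate is at (357,206), the fulcrum at (285,205) and the plate at (325,130). Next I'll fit the poses.

```bash
cat >> h.py <<'E'
def rect(P,m):
    """min-area rect in world xy of masked cloud points, largest blob; centre,size,yaw of long side"""
    n,l,s,_=cv2.connectedComponentsWithStats(m.astype(np.uint8))
    k=1+np.argmax(s[1:,4]); q=P[l==k]
    c,sz,a=cv2.minAreaRect((q[:,:2]*1000).astype(np.float32))
    if sz[0]<sz[1]: sz=sz[::-1]; a+=90
    a=(a+90)%180-90
    return np.array(c)/1000,sz,a,len(q),q[:,2].mean()
E
python3 - <<'E'
from h import *
P=np.load('top0.npy'); X,Y,Z=P[...,0],P[...,1],P[...,2]
print('rail',rect(P,(Z>.026)&(Z<.033)&(X>.5)&(X<.65)&(Y<-.0)&(Y>-.4)))
print('plate',rect(P,(Z>.049)&(Z<.056)&(X>.6)&(X<.9)&(Y<.2)&(Y>-.2)))
print('platebrick',rect(P,(Z>.047)&(X>.655)&(X<.9)&(Y<.2)&(Y>-.2)))
print('brick',rect(P,(Z>.074)&(Z<.084)&(X>.6)&(X<.9)&(Y<.2)&(Y>-.2)))
print('shimfoot',rect(P,(Z>.010)&(X>.37)&(X<.5)&(Y<-.2)&(Y>-.4)))
print('shimtab',rect(P,(Z>.044)&(X>.37)&(X<.5)&(Y<-.2)&(Y>-.4)))
print('barhandle',rect(P,(Z>.020)&(X>.3)&(X<.6)&(Y>.24)&(Y<.45)))
print('knob',rect(P,(Z>.085)&(X>.55)&(X<.65)&(Y>-.1)&(Y<.1)))
print('roller',rect(P,(Z>.034)&(Z<.045)&(X>.57)&(X<.65)&(Y>.08)&(Y<.15)))
im=cv2.imread('pics/top0.png'); 
c=im[205:345,135:215]; cv2.imwrite('pics/c1.png',cv2.resize(c,None,fx=4,fy=4))
# blade: grayish pixels on mat
g=im.astype(int); m=(g.min(2)>70)&(X>.3)&(X<.6)&(Y>.27)&(Y<.39)&(Z>.002)
hsv=cv2.cvtColor(im,cv2.COLOR_BGR2HSV); m&=hsv[...,1]<60
print('blade',rect(P,m))
E
```

```text
rail (array([ 0.61  , -0.1509]), (302.7652587890625, 34.374454498291016), -86.86924743652344, 1787, np.float64(0.03027615397751071))
plate (array([0.7784, 0.0225]), (268.17413330078125, 247.31292724609375), -88.79052829742432, 7158, np.float64(0.05274627881796154))
platebrick (array([0.7793, 0.0227]), (268.451171875, 245.4590606689453), -88.79337251186371, 14465, np.float64(0.06719617834596678))
brick (array([0.794 , 0.0178]), (200.2660675048828, 131.87869262695312), -86.89736008644104, 4025, np.float64(0.08070931043095503))
shimfoot (array([ 0.4365, -0.3072]), (84.01749420166016, 32.64231491088867), -16.12078857421875, 679, np.float64(0.019241578561363524))
shimtab (array([ 0.4056, -0.2987]), (18.569175720214844, 13.87586784362793), 74.89672088623047, 74, np.float64(0.05174589960142868))
barhandle (array([0.3234, 0.2687]), (57.339805603027344, 46.17835235595703), 89.73236846923828, 669, np.float64(0.03085015767138632))
knob (array([ 0.5996, -0.0401]), (19.569536209106445, 14.150686264038086), -88.66029453277588, 84, np.float64(0.09597691549054732))
roller (array([0.6187, 0.1083]), (55.77614212036133, 34.11915969848633), -87.05170202255249, 373, np.float64(0.038045746521131))
blade (array([0.5286, 0.332 ]), (118.17277526855469, 17.898025512695312), -5.1324462890625, 448, np.float64(0.009286781092646473))
```

View pics/c1.png

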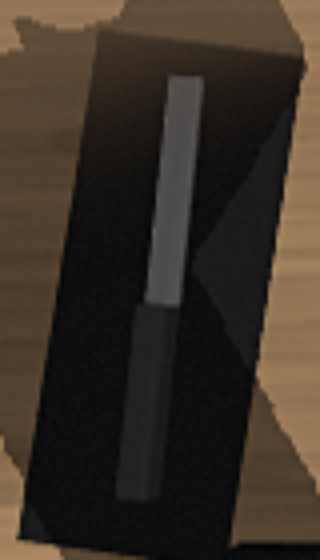

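One shim, a slightly open gate (about 17 mm), and the stand at (0.661, -0.020) with yaw +3.1°. First the gate: I move above the knob.

```bash
M="python3 -m handwheel"
$M '[[0.03,-0.04,0.0,0,0,0.02],[0.126,-0.208,0,0,0,0.07],[0.126,-0.208,0,0,0,0.07],[0.126,-0.208,0,0,0,0.07],[0.126,-0.208,0,0,0,0.07],[0.126,-0.208,0,0,0,0.07],[0.126,-0.208,0,0,0,0.07],[0.126,-0.208,0,0,0,0.07]]' 0.1 | tail -1
$M '[[0.126,-0.208,0,0,0,0.07],[0.126,-0.208,0,0,0,0.07],[0.126,-0.208,0,0,0,0.07],[0.126,-0.208,0,0,0,0.07],[0.126,-0.208,0,0,0,0.07],[0.126,-0.208,0,0,0,0.07],[0.126,-0.208,0,0,0,0.07],[0.126,-0.208,0,0,0,0.07]]' | tail -1
$M '[[0.126,-0.208,0,0,0,0.07],[0.126,-0.208,0,0,0,0.07],[0.126,-0.208,0,0,0,0.07],[0.126,-0.208,0,0,0,0.07],[0.126,-0.208,0,0,0,0.07],[0.126,-0.208,0,0,0,0.07],[0.126,-0.208,0,0,0,0.07],[0.126,-0.208,0,0,0,0.07]]'
python3 - <<'E'
from h import *
s=bot.read_state();print(s['time_s'],s['position'],s['tcp_rot'],s['joint_positions'])
y=s['tcp_rot'][:,1];print('yaw y',np.degrees(np.arctan2(y[1],y[0])))
E
```

```text
grasp_force: 0.0
grasp_force: 0.0
time_s: 3.9
position: [0.6006, -0.0388, 0.2471]
tcp_rot: [[-0.998, -0.057, -0.0], [-0.057, 0.998, 0.001], [0.0, 0.001, -1.0]]
force: [-0.6, -0.1, -0.9]
opening: 0.55
grasp_force: 0.0
3.9 [ 0.6006 -0.0388  0.2471] [[-0.9984 -0.0569 -0.0003]
 [-0.0569  0.9984  0.001 ]
 [ 0.0002  0.0011 -1.    ]] [ -14.3496   28.4607   85.5518    0.0588   66.0178 -107.6351]
yaw y 93.26163097937082
```

```bash
M="python3 -m handwheel"
$M '[[0,-0.001,-0.04,0,0,0],[-0.001,-0.001,-0.08,0,0,0],[-0.001,-0.001,-0.11,0,0,0],[-0.001,-0.001,-0.14,0,0,0],[-0.001,-0.001,-0.157,0,0,0],[-0.001,-0.001,-0.157,0,0,0],[-0.001,-0.001,-0.157,0,0,0],[-0.001,-0.001,-0.157,0,0,0]]' | tail -1
$M '[[0,0,0,0,0,0],[0,0,0,0,0,0],[0,0,0,0,0,0],[0,0,0,0,0,0],[0,0,0,0,0,0],[0,0,0,0,0,0],[0,0,0,0,0,0],[0,0,0,0,0,0]]' -1
$M '[[0.0005,-0.01,0,0,0,0],[0.0016,-0.03,0,0,0,0],[0.0027,-0.05,0,0,0,0],[0.0038,-0.07,0,0,0,0],[0.0049,-0.09,0,0,0,0],[0.006,-0.11,0,0,0,0],[0.0068,-0.125,0,0,0,0],[0.0077,-0.14,0,0,0,0]]'
$M '[[0.0005,-0.01,0,0,0,0],[0.0010,-0.018,0,0,0,0],[0.0012,-0.022,0,0,0,0],[0.0014,-0.026,0,0,0,0],[0.0015,-0.028,0,0,0,0],[0.0016,-0.030,0,0,0,0],[0.0016,-0.030,0,0,0,0],[0.0016,-0.030,0,0,0,0]]'
```

```text
grasp_force: 0.0
time_s: 5.23
position: [0.599, -0.0411, 0.0911]
tcp_rot: [[-0.998, -0.057, 0.001], [-0.057, 0.998, -0.0], [-0.001, -0.0, -1.0]]
force: [0.1, -1.6, 4.9]
opening: 0.223
grasp_force: 30.0
time_s: 5.9
position: [0.6066, -0.1819, 0.0911]
tcp_rot: [[-0.998, -0.056, 0.001], [-0.056, 0.998, 0.001], [-0.001, 0.001, -1.0]]
force: [0.0, 1.7, 6.1]
opening: 0.223
grasp_force: 30.0
time_s: 6.57
position: [0.6081, -0.2101, 0.0911]
tcp_rot: [[-0.998, -0.057, 0.0], [-0.057, 0.998, 0.002], [-0.0, 0.002, -1.0]]
force: [-0.4, 3.9, 6.0]
opening: 0.227
grasp_force: 30.0
```

```bash
M="python3 -m handwheel"
$M '[[0,-0.001,0,0,0,0],[0,-0.002,0,0,0,0],[0,-0.003,0,0,0,0],[0,-0.004,0,0,0,0],[0,-0.004,0,0,0,0],[0,-0.004,0,0,0,0],[0,-0.004,0,0,0,0],[0,-0.004,0,0,0,0]]'
```

```text
time_s: 7.23
position: [0.6081, -0.2103, 0.0911]
tcp_rot: [[-0.998, -0.056, -0.0], [-0.056, 0.998, 0.007], [-0.0, 0.007, -1.0]]
force: [1.6, 13.5, 8.7]
opening: 0.228
grasp_force: 30.1
```

```bash
M="python3 -m handwheel"
$M '[[0,0.003,0,0,0,0],[0,0.003,0,0,0,0],[0,0.003,0,0,0,0],[0,0.003,0,0,0,0],[0,0.003,0,0,0,0],[0,0.003,0,0,0,0],[0,0.003,0,0,0,0],[0,0.003,0,0,0,0]]' 0.1 | tail -4
$M '[[0,0,0.03,0,0,0],[0,0,0.07,0,0,0],[0,0,0.11,0,0,0],[0,0.02,0.14,0,0,0],[-0.01,0.05,0.15,0,0,0],[-0.02,0.08,0.15,0,0,0],[-0.03,0.11,0.15,0,0,-0.01],[-0.045,0.149,0.15,0,0,-0.013]]' | tail -1
$M '[[-0.072,0.2,0,0,0,-0.03],[-0.072,0.2,0,0,0,-0.03],[-0.072,0.2,0,0,0,-0.03],[-0.072,0.2,0,0,0,-0.03],[-0.072,0.2,0,0,0,-0.03],[-0.072,0.2,0,0,0,-0.03],[-0.072,0.2,0,0,0,-0.03],[-0.072,0.2,0,0,0,-0.03]]' | tail -1
$M '[[-0.072,0.2,0,0,0,-0.03],[-0.072,0.2,0,0,0,-0.03],[-0.072,0.2,0,0,0,-0.03],[-0.072,0.2,0,0,0,-0.03],[-0.072,0.2,0,0,0,-0.03],[-0.072,0.2,0,0,0,-0.03],[-0.072,0.2,0,0,0,-0.03],[-0.072,0.2,0,0,0,-0.03]]'
python3 - <<'E'
from h import *
for n in ('side','top'):
    im,d=cap(n,n+'1.png'); P=cloud(n,d)
    for q in ('shim1','shim2','shim3','bar','gate_knob'):
        for e in models.tip_of(q,n)[:4]:
            u,v=np.array(e['position']).round().astype(int); print(n,q,round(e['conf'],2),u,v,P[v,u])
E
```

```text
tcp_rot: [[-0.998, -0.057, -0.0], [-0.057, 0.998, -0.0], [0.0, -0.0, -1.0]]
force: [0.4, -0.5, 0.3]
opening: 0.548
grasp_force: 0.0
grasp_force: 0.0
grasp_force: 0.0
time_s: 9.9
position: [0.4203, 0.3361, 0.2404]
tcp_rot: [[-0.996, 0.089, 0.0], [0.089, 0.996, -0.001], [-0.001, -0.001, -1.0]]
force: [0.3, -1.6, 0.2]
opening: 0.554
grasp_force: 0.0
side shim1 0.56 359 415 [ 0.428  -0.3182  0.013 ]
side shim2 0.56 359 415 [ 0.428  -0.3182  0.013 ]
side shim3 0.56 359 415 [ 0.428  -0.3182  0.013 ]
side bar 0.8 216 232 [0.4782 0.3342 0.0074]
side bar 0.56 313 256 [0.6118 0.077  0.0281]
side gate_knob 0.73 397 303 [ 0.6114 -0.2106  0.0988]
top shim1 0.9 488 295 [ 0.4364 -0.3065  0.0166]
top shim1 0.21 346 160 [ 0.7091 -0.0192  0.0567]
top shim2 0.9 488 295 [ 0.4364 -0.3065  0.0166]
top shim2 0.21 346 160 [ 0.7091 -0.0192  0.0567]
top shim3 0.9 488 295 [ 0.4364 -0.3065  0.0166]
top shim3 0.21 346 160 [ 0.7091 -0.0192  0.0567]
top bar 0.92 176 276 [0.4778 0.3356 0.0084]
top bar 0.64 346 192 [ 0.6472 -0.0193  0.0371]
top bar 0.53 487 292 [ 0.4425 -0.305   0.0153]
top gate_knob 0.73 448 205 [ 0.6104 -0.2122  0.0971]
top gate_knob 0.2 287 205 [0.6209 0.1012 0.0402]
```

View pics/side1.png

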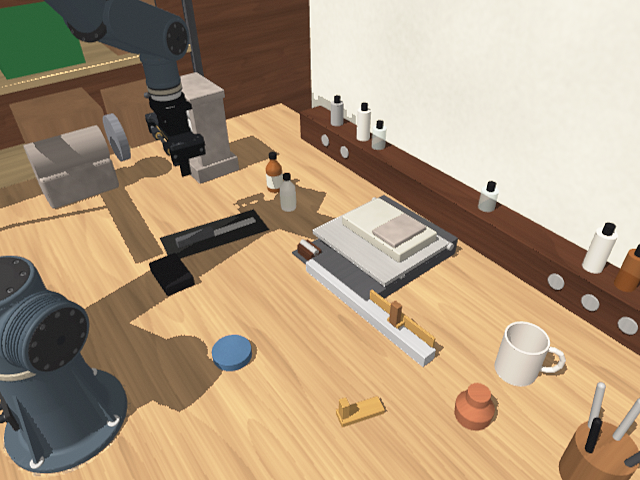

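```bash
M="python3 -m handwheel"
$M '[[0,0.002,-0.04,0,0,0],[-0.001,0.005,-0.08,0,0,0],[-0.001,0.005,-0.12,0,0,0],[-0.001,0.005,-0.15,0,0,0],[-0.001,0.005,-0.18,0,0,0],[-0.001,0.005,-0.20,0,0,0],[-0.001,0.005,-0.209,0,0,0],[-0.001,0.005,-0.209,0,0,0]]' | tail -6
$M '[[0,0,0,0,0,0],[0,0,0,0,0,0],[0,0,0,0,0,0],[0,0,0,0,0,0],[0,0,0,0,0,0],[0,0,0,0,0,0],[0,0,0,0,0,0],[0,0,0,0,0,0]]' -1
$M '[[0,0,0.01,0,0,0],[0,0,0.02,0,0,0],[0,0,0.04,0,0,0],[0,0,0.06,0,0,0],[0,0,0.08,0,0,0],[0,0,0.1,0,0,0],[0,0,0.1,0,0,0],[0,0,0.1,0,0,0]]'
```

```text
time_s: 11.17
position: [0.417, 0.3417, 0.0296]
tcp_rot: [[-0.996, 0.089, -0.004], [0.089, 0.996, -0.002], [0.004, -0.002, -1.0]]
force: [0.0, 0.0, -0.3]
opening: 0.551
grasp_force: 0.0
time_s: 11.83
position: [0.4183, 0.3414, 0.0326]
tcp_rot: [[-0.996, 0.089, 0.0], [0.089, 0.996, -0.001], [-0.0, -0.001, -1.0]]
force: [-0.3, -4.7, 5.1]
opening: 0.203
grasp_force: 30.0
time_s: 12.5
position: [0.4185, 0.3426, 0.1327]
tcp_rot: [[-0.996, 0.088, 0.002], [0.088, 0.996, 0.001], [-0.002, 0.002, -1.0]]
force: [0.5, -0.6, -5.4]
opening: 0.204
grasp_force: 30.0
```

```bash
cat >> h.py <<'E'
from scipy.spatial.transform import Rotation as Ro
O=np.array([.6608,-.0205]); YAW=3.1
RS=Ro.from_euler('z',YAW,degrees=True).as_matrix()
def W(x,y,z): return np.r_[O,0]+RS@(np.array([x,y,z])/1000)
def barpose(a,d,c=0,y=130,g=171,h=30):
    a_=np.radians(a); n=np.array([np.sin(a_),0,np.cos(a_)]); b=np.array([np.cos(a_),0,-np.sin(a_)])
    tip=np.array([-35,y,32])+(8+c)*n+d*b; p=tip-g*b+h*n
    return W(*p), RS@Ro.from_euler('y',a,degrees=True).as_matrix()@np.diag([-1,1,-1.]), tip
def delta(p,R,s=None):
    s=s or bot.read_state()
    w=Ro.from_matrix(R@np.array(s['tcp_rot']).T).as_rotvec()/2
    return np.r_[p-s['position'],w]
E
python3 - <<'E'
from h import *
s=bot.read_state(); d0=None
for a,d,c in ((20,12,45),(20,12,2),(20,58,2),(20,58,0),(0,58,0),(-8,58,0),(-10,58,0),(-12,58,0)):
    p,R,t=barpose(a,d,c); D=delta(p,R,s); print(a,d,c,'tip',t.round(1),'tcp',p,'D',D,'step',D-d0 if d0 is not None else ''); d0=D
E
```

```text
20 12 45 tip [ -5.6 130.   77.7] tcp [0.498  0.1009 0.1644] D [ 0.0795 -0.2418  0.0317  0.0022  0.1758  0.0708] step 
20 12 2 tip [-20.3 130.   37.3] tcp [0.4833 0.1001 0.124 ] D [ 0.0648 -0.2426 -0.0087  0.0022  0.1758  0.0708] step [-0.0147 -0.0008 -0.0404  0.      0.      0.    ]
20 58 2 tip [ 22.9 130.   21.6] tcp [0.5265 0.1024 0.1082] D [ 0.108  -0.2402 -0.0244  0.0022  0.1758  0.0708] step [ 0.0432  0.0023 -0.0157  0.      0.      0.    ]
20 58 0 tip [ 22.2 130.   19.7] tcp [0.5258 0.1024 0.1064] D [ 0.1073 -0.2403 -0.0263  0.0022  0.1758  0.0708] step [-0.0007 -0.     -0.0019  0.      0.      0.    ]
0 58 0 tip [ 23. 130.  40.] tcp [0.506  0.1013 0.07  ] D [ 0.0875 -0.2413 -0.0627 -0.0008  0.0012  0.0714] step [-0.0198 -0.0011 -0.0364 -0.003  -0.1747  0.0006]
-8 58 0 tip [ 21.3 130.   48. ] tcp [0.5018 0.1011 0.0539] D [ 0.0833 -0.2416 -0.0788 -0.002  -0.0687  0.0712] step [-0.0042 -0.0002 -0.0161 -0.0012 -0.0699 -0.0002]
-10 58 0 tip [ 20.7 130.   50. ] tcp [0.5011 0.101  0.0498] D [ 0.0826 -0.2416 -0.0829 -0.0023 -0.0862  0.0711] step [-0.0007 -0.     -0.0041 -0.0003 -0.0175 -0.0001]
-12 58 0 tip [ 20.1 130.   51.9] tcp [0.5006 0.101  0.0457] D [ 0.0821 -0.2416 -0.087  -0.0026 -0.1036  0.071 ] step [-0.0005 -0.     -0.0041 -0.0003 -0.0175 -0.0001]
```

```bash
M="python3 -m handwheel"
$M '[[0.01,-0.03,0.02,0,0.02,0.01],[0.02,-0.06,0.04,0,0.05,0.02],[0.03,-0.1,0.05,0,0.08,0.03],[0.045,-0.14,0.05,0,0.11,0.05],[0.06,-0.18,0.045,0.001,0.14,0.06],[0.07,-0.215,0.04,0.002,0.176,0.071],[0.08,-0.242,0.032,0.002,0.176,0.071],[0.08,-0.242,0.032,0.002,0.176,0.071]]' | tail -6
python3 - <<'E'
from h import *
p,R,t=barpose(20,12,45); print(delta(p,R))
im,d=cap('side','s2.png'); cv2.imwrite('pics/s2c.png',cv2.resize(im[130:310,200:440],None,fx=3,fy=3))
# overlay expected tip
print(proj('side',[W(*t)]))
E
```

```text
time_s: 13.17
position: [0.5009, 0.0943, 0.1601]
tcp_rot: [[-0.938, -0.05, -0.344], [-0.045, 0.999, -0.022], [0.344, -0.006, -0.939]]
force: [-0.1, 0.1, -5.9]
opening: 0.205
grasp_force: 30.0
[-0.0029  0.0066  0.0042  0.0028 -0.001   0.0021]
[[317.0037 227.9524]]
```

View pics/s2c.png

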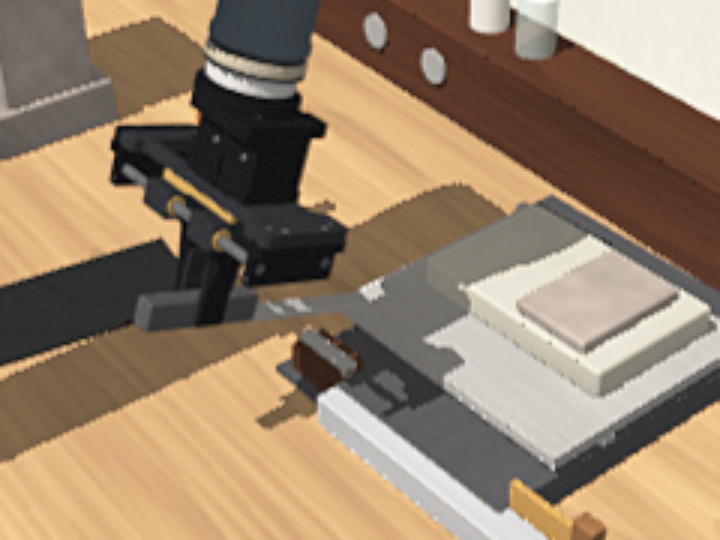

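The bar is held across the handle, blade tip near crop (380,288), and the fulcrum and lug are clear. I'll correct the lag, then measure the blade's pitch and tip by depth.

```bash
M="python3 -m handwheel"
$M '[[0,0,0,0,0,0],[0,0,0,0,0,0],[0,0,0,0,0,0],[0,0,0,0,0,0],[0,0,0,0,0,0],[0,0,0,0,0,0],[0,0,0,0,0,0],[0,0,0,0,0,0]]' | head -3
cat >> h.py <<'E'
def bladefit(n,box=(-90,60,90,170,20,160)):
    im,d=cap(n); P=cloud(n,d); S=((P-np.r_[O,0])@RS)*1000
    s=bot.read_state(); g=np.array(s['tcp_rot']); 
    T=(P-s['position'])@g*1000   # tool frame; bar x=-toolx
    m=(abs(T[...,1])<12)&(T[...,0]<-20)&(T[...,0]>-185)&(T[...,2]>-5)&(T[...,2]<90)&(d>0)
    q=T[m]
    return q,P[m],S[m]
E
python3 - <<'E'
from h import *
p,R,t=barpose(20,12,45); print('remaining',delta(p,R))
for n in('side','top'):
    q,_,S=bladefit(n)
    for lo in range(-185,-20,15):
        k=(q[:,0]>lo)&(q[:,0]<=lo+15)
        if k.sum()>2: print(n,lo,k.sum(),np.percentile(q[k],[5,50,95],axis=0).round(1)[:, [1,2]].ravel(), S[k].mean(0).round(0))
E
```

```text
time_s: 13.88
position: [0.4981, 0.1005, 0.1637]
tcp_rot: [[-0.938, -0.056, -0.344], [-0.051, 0.998, -0.021], [0.344, -0.002, -0.939]]
remaining [-0.0001  0.0004  0.0007  0.0011 -0.0011 -0.0007]
side -185 19 [-8.6 25.4  0.6 73.1 10.7 76.1] [-11. 130.  49.]
side -170 40 [-10.7  23.2  -2.8  72.4   7.9  76.4] [-23. 127.  59.]
side -155 87 [-11.4  23.   -3.   77.6   9.9  87.5] [-38. 127.  54.]
side -140 24 [-10.7  22.7  -5.8  24.1   3.   28.5] [-40. 125.  95.]
side -125 28 [-9.7 22.7 -5.2 24.1  5.6 29.5] [-54. 126. 100.]
side -110 24 [-10.9  22.1  -5.8  24.2   2.5  27.8] [-69. 124. 106.]
side -95 31 [-10.6  22.2  -4.6  23.6   5.5  28.2] [-82. 125. 111.]
side -80 26 [-10.9  22.6  -5.1  24.2   4.7  27.5] [-97. 125. 116.]
side -65 19 [-11.3  19.8  -7.8  23.7   1.5  27.8] [-109.  123.  122.]
side -50 53 [-11.    4.6  -8.7  13.2   4.4  25.8] [-121.  122.  136.]
side -35 52 [-11.3   4.7  -9.4  15.2  -2.7  26.4] [-134.  121.  140.]
```

```bash
M="python3 -m handwheel"
$M '[[-0.004,0,-0.01,0,0,0],[-0.008,0,-0.02,0,0,0],[-0.011,0,-0.03,0,0,0],[-0.013,0,-0.036,0,0,0],[-0.0147,-0.0005,-0.0397,0,0,0],[-0.0147,-0.0005,-0.0397,0,0,0],[-0.0147,-0.0005,-0.0397,0,0,0],[-0.0147,-0.0005,-0.0397,0,0,0]]' | sed -n '2p;4p'
python3 - <<'E'
from h import *
p,R,t=barpose(20,12,2); print('remaining',delta(p,R))
E
$M '[[0.006,0.0003,-0.0022,0,0,0],[0.013,0.0007,-0.0047,0,0,0],[0.02,0.001,-0.0073,0,0,0],[0.027,0.0014,-0.0098,0,0,0],[0.034,0.0018,-0.0124,0,0,0],[0.040,0.0021,-0.0145,0,0,0],[0.0432,0.0023,-0.0157,0,0,0],[0.0432,0.0023,-0.0157,0,0,0]]' | sed -n '2p;4p'
python3 - <<'E'
from h import *
p,R,t=barpose(20,58,2); print('remaining',delta(p,R))
im,d=cap('side'); cv2.imwrite('pics/s3c.png',cv2.resize(im[150:300,230:430],None,fx=4,fy=4))
E
```

```text
position: [0.484, 0.0997, 0.1243]
force: [-0.0, -0.3, -4.5]
remaining [-0.0007  0.0004 -0.0003  0.0011 -0.0007 -0.0004]
position: [0.5276, 0.102, 0.1076]
force: [0.1, 0.1, -4.6]
remaining [-0.0011  0.0005  0.0006  0.0011 -0.001  -0.0004]
```

View pics/s3c.png

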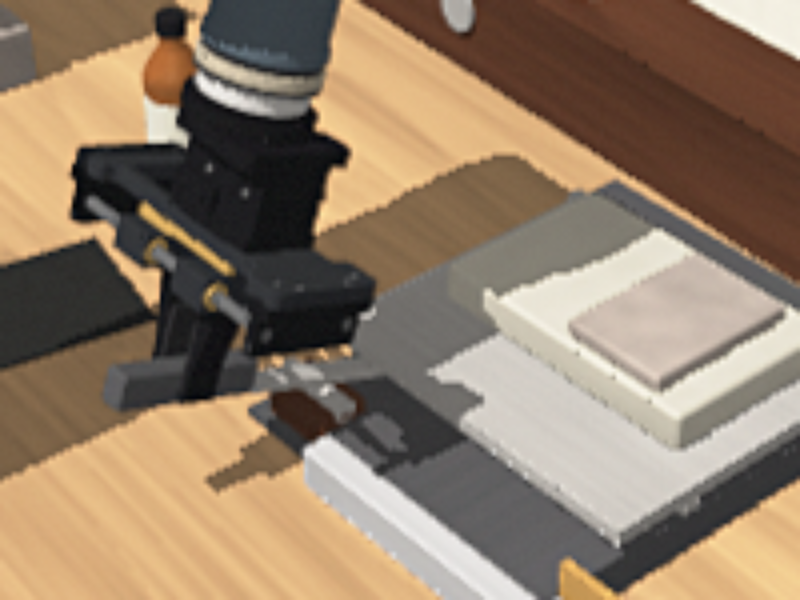

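The blade lies over the roller with its tip under the lug, and no contact force yet. Now I lever.

```bash
M="python3 -m handwheel"
$M '[[-0.004,0,-0.005,0.001,-0.022,0],[-0.0075,-0.0002,-0.0102,0.0024,-0.0436,0],[-0.0105,-0.0004,-0.0147,0.0036,-0.0654,0],[-0.0132,-0.0006,-0.0192,0.0048,-0.0872,0],[-0.0155,-0.0007,-0.0238,0.006,-0.109,0],[-0.0178,-0.0008,-0.0285,0.0072,-0.131,0],[-0.0198,-0.001,-0.0333,0.0083,-0.153,0],[-0.0215,-0.0011,-0.0382,0.0094,-0.1745,0]]' | sed -n '2,5p'
python3 - <<'E'
from h import *
p,R,t=barpose(0,58,0); print('remaining',delta(p,R))
E
```

```text
position: [0.5074, 0.1009, 0.0717]
tcp_rot: [[-0.999, -0.054, 0.006], [-0.054, 0.999, -0.002], [-0.006, -0.003, -1.0]]
force: [2.5, 1.3, 6.2]
opening: 0.204
remaining [-0.0015  0.0004 -0.0017  0.0011  0.0029 -0.    ]
```

```bash
M="python3 -m handwheel"
$M '[[-0.001,0,-0.003,0.0006,-0.012,0],[-0.0018,0,-0.006,0.0012,-0.024,0],[-0.0025,-0.0001,-0.009,0.0018,-0.036,0],[-0.0032,-0.0002,-0.012,0.0024,-0.048,0],[-0.0038,-0.0002,-0.015,0.003,-0.06,0],[-0.0044,-0.0002,-0.018,0.0036,-0.072,0],[-0.005,-0.0003,-0.021,0.0044,-0.084,0],[-0.0055,-0.0003,-0.023,0.005,-0.096,0]]' | sed -n '2,5p'
cat >> h.py <<'E'
def plate_rise(f=None):
    out={}
    for n in('top','side'):
        im,d=cap(n,f and n+f); P=cloud(n,d); S=((P-np.r_[O,0])@RS)*1000
        m=(S[...,0]>5)&(S[...,0]<65)&(S[...,1]>-90)&(S[...,1]<90)&(S[...,2]>40)&(S[...,2]<85)&(d>0)
        q=S[m]; A=np.c_[q[:,0],np.ones(len(q))]
        for _ in range(3):
            c,*_r=np.linalg.lstsq(A,q[:,2],rcond=None); k=abs(q[:,2]-A@c)<4; q,A=q[k],A[k]
        out[n]=(c[1]-52, c[0], len(q))
    return out
E
python3 - <<'E'
from h import *
p,R,t=barpose(-11,58,0); print('remaining',delta(p,R))
print(plate_rise('4.png'))
E
```

```text
position: [0.5033, 0.1006, 0.0498]
tcp_rot: [[-0.978, -0.054, 0.199], [-0.054, 0.999, 0.007], [-0.199, -0.004, -0.98]]
force: [2.4, 1.7, 9.6]
opening: 0.207
remaining [-0.0025  0.0005 -0.0021  0.0015  0.0044  0.0001]
{'top': (np.float64(18.17849412408907), np.float64(-0.07673657075260484), 2525), 'side': (np.float64(18.703100303893578), np.float64(-0.07776850585905506), 1163)}
```

Plate risen about 18 mm. Now I withdraw the bar.

```bash
M="python3 -m handwheel"
$M '[[0.001,0,0.005,-0.001,0.015,0],[0.002,0,0.009,-0.0018,0.03,0],[0.003,0.0001,0.013,-0.0026,0.045,0],[0.004,0.0002,0.017,-0.0034,0.06,0],[0.0048,0.0002,0.021,-0.0042,0.078,0],[0.0055,0.0003,0.026,-0.005,0.096,0],[0.0055,0.0003,0.026,-0.005,0.096,0],[0.0055,0.0003,0.026,-0.005,0.096,0]]' | sed -n '2,5p'
$M '[[-0.01,-0.0005,0,0,0,0],[-0.02,-0.001,0,0,0,0],[-0.03,-0.0016,0,0,0,0],[-0.045,-0.0024,0,0,0,0],[-0.06,-0.0032,0,0,0,0],[-0.075,-0.004,0,0,0,0],[-0.085,-0.0046,0.01,0,0,0],[-0.085,-0.0046,0.03,0,0,0]]' | sed -n '2,5p'
$M '[[0,0.0,0.03,0,0,0],[0,0.02,0.06,0,0,-0.01],[0,0.06,0.07,0,0,-0.02],[0,0.1,0.07,0,0,-0.03],[0,0.14,0.07,0,0,-0.04],[0,0.18,0.07,0,0,-0.06],[0,0.21,0.07,0,0,-0.072],[0,0.24,0.07,0,0,-0.072]]' | sed -n '2,5p'
$M '[[0,0,0,0,0,0],[0,0,0,0,0,0],[0,0,0,0,0,0],[0,0,0,0,0,0],[0,0,0,0,0,0],[0,0,0,0,0,0],[0,0,0,0,0,0],[0,0,0,0,0,0]]' | sed -n '2,5p'
python3 - <<'E'
from h import *
Rg=np.array([[-.996,.089,0],[.089,.996,0],[0,0,-1]])
print(delta(np.array([.4183,.3414,.0326]),Rg))
q,_,S=bladefit('top')
for lo in range(-185,-20,15):
    k=(q[:,0]>lo)&(q[:,0]<=lo+15)&(q[:,2]<40)
    if k.sum()>2: print(lo,k.sum(),np.percentile(q[k],[5,50,95],axis=0).round(1)[:, [1,2]].ravel())
print(plate_rise())
E
```

```text
position: [0.5052, 0.1009, 0.0733]
tcp_rot: [[-0.999, -0.054, -0.001], [-0.054, 0.999, -0.002], [0.001, -0.002, -1.0]]
force: [-0.5, 0.7, -4.4]
opening: 0.203
position: [0.4121, 0.0965, 0.1013]
tcp_rot: [[-0.998, -0.054, -0.016], [-0.054, 0.999, -0.002], [0.017, -0.001, -1.0]]
force: [-0.5, -0.1, -4.9]
opening: 0.205
position: [0.4171, 0.3371, 0.1721]
tcp_rot: [[-0.996, 0.089, -0.006], [0.089, 0.996, -0.004], [0.005, -0.004, -1.0]]
force: [0.4, -0.3, -5.1]
opening: 0.203
position: [0.4203, 0.3357, 0.173]
tcp_rot: [[-0.996, 0.091, -0.002], [0.091, 0.996, -0.002], [0.002, -0.002, -1.0]]
force: [-0.7, 0.1, -5.3]
opening: 0.207
[-0.002   0.0057 -0.1404  0.0011 -0.0012  0.0009]
-170 83 [-6.8 22.9  0.5 25.8  9.9 28.8]
-155 84 [-6.7 22.4  0.8 25.9  9.8 28.9]
-140 84 [-6.7 22.3  0.7 25.4  9.7 29. ]
-125 85 [-7.2 22.8  1.2 25.4  9.9 27.9]
-110 86 [-6.5 22.   0.9 24.7  9.5 27.8]
-95 86 [-7.2 22.1  1.1 24.5  9.6 27.5]
-80 84 [-6.7 21.2  0.9 24.5  9.8 27.7]
-65 83 [-6.5 21.5  0.6 24.1  9.4 27.6]
-50 108 [-7.3  4.1 -2.1  7.4  8.6 22.8]
{'top': (np.float64(18.382261769903906), np.float64(-0.07638154766463741), 2542), 'side': (np.float64(18.62657934210445), np.float64(-0.07647056449334184), 1167)}
```

```bash
M="python3 -m handwheel"
$M '[[0,0.003,-0.03,0,0,0],[-0.001,0.0055,-0.06,0,0,0],[-0.002,0.0055,-0.09,0,0,0],[-0.002,0.0055,-0.115,0,0,0],[-0.002,0.0055,-0.13,0,0,0],[-0.002,0.0055,-0.136,0,0,0],[-0.002,0.0055,-0.139,0,0,0],[-0.002,0.0055,-0.139,0,0,0]]' | sed -n '2,5p'
$M '[[0,0,0,0,0,0],[0,0,-0.001,0,0,0],[0,0,-0.001,0,0,0],[0,0,-0.001,0,0,0],[0,0,-0.001,0,0,0],[0,0,-0.001,0,0,0],[0,0,-0.001,0,0,0],[0,0,-0.001,0,0,0]]' | sed -n '2,5p'
$M '[[0,0,0,0,0,0],[0,0,0,0,0,0],[0,0,0,0,0,0],[0,0,0,0,0,0],[0,0,0,0,0,0],[0,0,0,0,0,0],[0,0,0,0,0,0],[0,0,0,0,0,0]]' 0.1 | sed -n '2,5p'
```

```text
position: [0.4182, 0.3419, 0.0341]
tcp_rot: [[-0.996, 0.09, -0.003], [0.09, 0.996, -0.002], [0.002, -0.002, -1.0]]
force: [-0.7, -1.6, -2.8]
opening: 0.205
position: [0.4188, 0.3421, 0.0333]
tcp_rot: [[-0.996, 0.089, -0.001], [0.089, 0.996, -0.001], [0.001, -0.001, -1.0]]
force: [2.0, -0.4, -2.9]
opening: 0.2
position: [0.4181, 0.3418, 0.0329]
tcp_rot: [[-0.996, 0.09, -0.002], [0.09, 0.996, -0.002], [0.002, -0.002, -1.0]]
force: [0.6, -0.8, 0.7]
opening: 0.544
```

```bash
M="python3 -m handwheel"
$M '[[0,0,0.03,0,0,0],[0,0,0.07,0,0,0],[0,0,0.11,0,0,0],[0.01,-0.02,0.14,0,0,0],[0.03,-0.05,0.15,0,0,0],[0.05,-0.08,0.15,0,0,0],[0.06,-0.11,0.15,0,0,0],[0.07,-0.14,0.15,0,0,0]]' | sed -n '2p'
$M '[[0,-0.04,0,0,0,-0.02],[0,-0.08,0,0,0,-0.04],[0,-0.12,0,0,0,-0.06],[0,-0.16,0,0,0,-0.08],[0,-0.2,0,0,0,-0.092],[0,-0.24,0,0,0,-0.092],[0,-0.28,0,0,0,-0.092],[0,-0.3,0,0,0,-0.092]]' | sed -n '2p'
$M '[[-0.02,-0.04,0,0,0,0],[-0.04,-0.08,0,0,0,0],[-0.06,-0.12,0,0,0,0],[-0.07,-0.16,0,0,0,0],[-0.083,-0.201,0,0,0,0],[-0.083,-0.201,0,0,0,0],[-0.083,-0.201,0,0,0,0],[-0.083,-0.201,0,0,0,0]]' | sed -n '2,3p'
python3 - <<'E'
from h import *
im,d=cap('side','s5.png');P=cloud('side',d)
for e in models.tip_of('shim1','side')[:2]: print(e, ray('side',e['position'],.0))
Z=P[...,2];X=P[...,0];Y=P[...,1]
m=(Z>.044)&(Z<.06)&(X>.34)&(X<.55)&(Y<-.2)&(Y>-.4); print(rect(P,m) if m.sum()>5 else m.sum())
im,d=cap('top','t5.png');P=cloud('top',d)
for q in('shim1','bar'):
  for e in models.tip_of(q,'top')[:2]: print(q,e)
E
```

```text
position: [0.489, 0.2005, 0.1836]
position: [0.4885, -0.1025, 0.1832]
position: [0.4046, -0.2987, 0.1827]
tcp_rot: [[-0.962, 0.272, -0.003], [0.272, 0.962, 0.0], [0.003, -0.001, -1.0]]
{'position': [358.7, 412.8], 'conf': 0.83} [ 0.4362 -0.3082  0.    ]
(array([ 0.4049, -0.3024]), (19.285133361816406, 14.226045608520508), 76.44049835205078, 103, np.float64(0.05136049177073885))
shim1 {'position': [489.0, 295.1], 'conf': 0.48}
bar {'position': [169.7, 254.1], 'conf': 0.72}
```

View pics/s5.png

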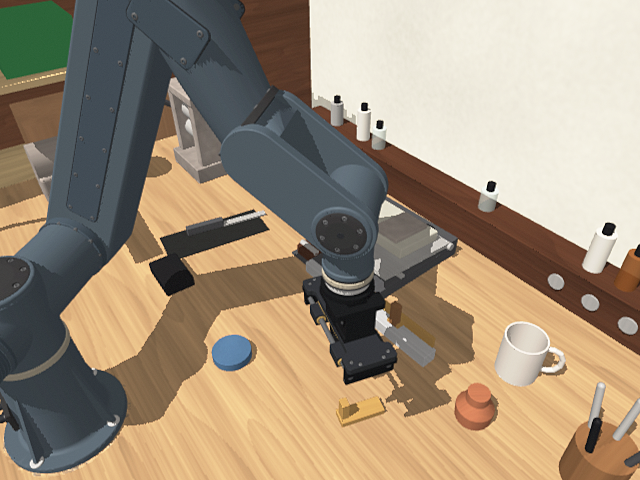

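The bar has been knocked towards the far end of its mat (228,220); I'll mend that afterwards. The shim is unmoved below the gripper at (359,410).

```bash
M="python3 -m handwheel"
$M '[[0,0,-0.03,0,0,0],[0,-0.001,-0.06,0,0,0],[0.0005,-0.0015,-0.09,0,0,0],[0.0005,-0.0015,-0.115,0,0,0],[0.0005,-0.0015,-0.13,0,0,0],[0.0005,-0.0015,-0.137,0,0,0],[0.0005,-0.0015,-0.137,0,0,0],[0.0005,-0.0015,-0.137,0,0,0]]' | sed -n '2,5p'
$M '[[0,0,0,0,0,0],[0,0,0,0,0,0],[0,0,0,0,0,0],[0,0,0,0,0,0],[0,0,0,0,0,0],[0,0,0,0,0,0],[0,0,0,0,0,0],[0,0,0,0,0,0]]' -1 | sed -n '2,5p'
$M '[[0,0,0.01,0,0,0],[0,0,0.03,0,0,0],[0,0,0.06,0,0,0],[0,0,0.09,0,0,0],[0,0,0.11,0,0,0],[0,0,0.12,0,0,0],[0,0,0.12,0,0,0],[0,0,0.12,0,0,0]]' | sed -n '2,5p'
python3 - <<'E'
from h import *
s=bot.read_state();R=RS@np.diag([-1,1,-1.])
for x,y,z in((-95,0,140),(-95,0,81),(-80,0,80),(-21,0,80)): print((x,y,z),W(x,y,z),delta(W(x,y,z),R,s))
E
```

```text
position: [0.406, -0.3003, 0.0462]
tcp_rot: [[-0.963, 0.269, -0.003], [0.269, 0.963, -0.002], [0.002, -0.002, -1.0]]
force: [-0.3, 0.5, 0.7]
opening: 0.548
position: [0.4058, -0.3011, 0.0463]
tcp_rot: [[-0.963, 0.27, -0.002], [0.27, 0.963, -0.002], [0.002, -0.003, -1.0]]
force: [-1.0, -0.9, 4.3]
opening: 0.208
position: [0.4052, -0.3002, 0.1657]
tcp_rot: [[-0.963, 0.27, -0.003], [0.27, 0.963, -0.001], [0.003, -0.002, -1.0]]
force: [-0.0, 0.1, -3.4]
opening: 0.203
(-95, 0, 140) [ 0.5659 -0.0256  0.14  ] [ 0.1607  0.2746 -0.0257  0.0007 -0.0015  0.164 ]
(-95, 0, 81) [ 0.5659 -0.0256  0.081 ] [ 0.1607  0.2746 -0.0847  0.0007 -0.0015  0.164 ]
(-80, 0, 80) [ 0.5809 -0.0248  0.08  ] [ 0.1757  0.2754 -0.0857  0.0007 -0.0015  0.164 ]
(-21, 0, 80) [ 0.6398 -0.0216  0.08  ] [ 0.2346  0.2786 -0.0857  0.0007 -0.0015  0.164 ]
```

```bash
M="python3 -m handwheel"
$M '[[0.02,0.03,0,0,0,0.03],[0.04,0.065,0,0,0,0.06],[0.06,0.1,0,0,0,0.09],[0.08,0.135,0,0,0,0.12],[0.1,0.17,0,0,0,0.15],[0.12,0.205,0,0,-0.001,0.164],[0.14,0.24,0,0,-0.0015,0.164],[0.155,0.274,0,0,-0.0015,0.164]]' | sed -n '2,3p'
$M '[[0,0,-0.01,0,0,0],[0,0,-0.02,0,0,0],[0,0,-0.03,0,0,0],[0.002,0,-0.04,0,0,0],[0.005,0,-0.05,0,0,0],[0.005,0,-0.055,0,0,0],[0.005,0,-0.055,0,0,0],[0.005,0,-0.055,0,0,0]]' | sed -n '2,3p'
python3 - <<'E'
from h import *
s=bot.read_state();R=RS@np.diag([-1,1,-1.])
print(delta(W(-95,0,85),R,s))
im,d=cap('side'); cv2.imwrite('pics/s6.png',cv2.resize(im[180:330,240:440],None,fx=4,fy=4))
P=cloud('side',d); T=(P-s['position'])@np.array(s['tcp_rot'])*1000
m=(abs(T[...,1])<18)&(T[...,2]>28)&(T[...,2]<60)&(d>0); q=T[m]
for lo in range(-85,25,10):
    k=(q[:,0]>lo)&(q[:,0]<=lo+10)
    if k.sum()>2: print(lo,k.sum(),np.percentile(q[k],[5,30,50,95],axis=0).round(1)[:, [1,2]].ravel())
E
```

```text
position: [0.5606, -0.0244, 0.1635]
tcp_rot: [[-0.999, -0.054, -0.003], [-0.054, 0.999, -0.001], [0.003, -0.001, -1.0]]
position: [0.5653, -0.0275, 0.1105]
tcp_rot: [[-0.999, -0.053, -0.0], [-0.053, 0.999, -0.002], [0.0, -0.002, -1.0]]
[ 0.0006  0.0018 -0.0255  0.0008 -0.0001  0.0006]
-75 5 [-16.9  38.2 -16.5  39.8 -16.1  40.6 -15.5  42.8]
-65 3 [-17.8  39.7 -17.6  40.5 -17.4  41.3 -17.1  42. ]
-55 7 [-17.8  38.9 -17.4  40.7 -16.9  41.8 -15.2  46.2]
-45 5 [-17.6  32.4 -17.5  41.3 -17.4  41.5  -1.2  43. ]
-35 15 [-17.6  29.7 -14.7  30.9  -5.1  32.1   1.8  42.5]
-25 15 [-17.9  30.  -16.9  31.6 -16.4  32.4  -9.3  41.2]
-15 21 [-17.6  29.7 -16.9  32.4 -16.6  35.7 -14.2  43.4]
-5 20 [-17.1  29.6 -16.1  32.2 -15.7  34.1  -0.8  42.3]
5 63 [-16.3  29.   -8.8  31.3  -1.3  34.   12.   43.1]
```

View pics/s6.png

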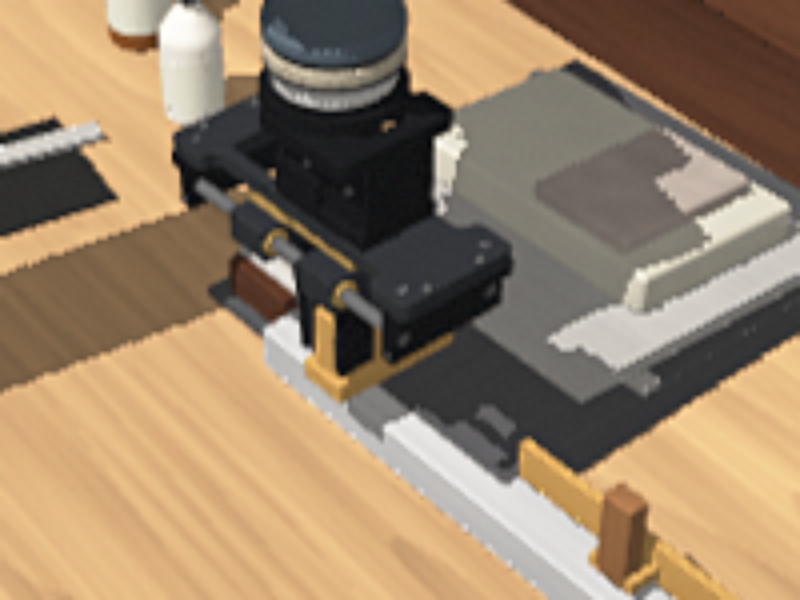

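The shim is held level with its nose before the slot (crop 400,350), and the raised plate is behind it. Lower and slide in.

```bash
M="python3 -m handwheel"
$M '[[0,0.0015,-0.008,0,0,0],[0,0.0015,-0.016,0,0,0],[0,0.0015,-0.024,0,0,0],[0,0.0015,-0.029,0,0,0],[0,0.0015,-0.0295,0,0,0],[0,0.0015,-0.0295,0,0,0],[0,0.0015,-0.0295,0,0,0],[0,0.0015,-0.0295,0,0,0]]' | sed -n '2,4p'
$M '[[0.007,0.0004,0,0,0,0],[0.015,0.0008,0,0,0,0],[0.023,0.0012,0,0,0,0],[0.031,0.0017,0,0,0,0],[0.039,0.0021,0,0,0,0],[0.047,0.0025,0,0,0,0],[0.055,0.003,0,0,0,0],[0.062,0.0033,0,0,0,0]]' | sed -n '2,4p'
$M '[[0.001,0,0,0,0,0],[0.002,0,0,0,0,0],[0.003,0.0001,0,0,0,0],[0.004,0.0002,-0.0005,0,0,0],[0.005,0.0002,-0.001,0,0,0],[0.006,0.0003,-0.0015,0,0,0],[0.007,0.0003,-0.002,0,0,0],[0.008,0.0004,-0.002,0,0,0]]' | sed -n '2,4p'
```

```text
position: [0.5659, -0.0253, 0.0817]
tcp_rot: [[-0.999, -0.054, 0.002], [-0.054, 0.999, -0.002], [-0.001, -0.002, -1.0]]
force: [0.0, 0.1, -2.9]
position: [0.6287, -0.0218, 0.0814]
tcp_rot: [[-0.999, -0.054, 0.001], [-0.054, 0.999, -0.002], [-0.001, -0.002, -1.0]]
force: [-0.2, -0.0, -2.5]
position: [0.6355, -0.0215, 0.0793]
tcp_rot: [[-0.999, -0.054, 0.0], [-0.054, 0.999, -0.002], [-0.0, -0.002, -1.0]]
force: [-1.4, 0.4, -1.8]
```

```bash
M="python3 -m handwheel"
$M '[[0.001,0,0,0,0,0],[0.002,0,0,0,0,0],[0.003,0.0001,-0.0005,0,0,0],[0.0035,0.0002,-0.001,0,0,0],[0.004,0.0002,-0.001,0,0,0],[0.0045,0.0003,-0.001,0,0,0],[0.005,0.0003,-0.001,0,0,0],[0.005,0.0003,-0.001,0,0,0]]' | sed -n '2,5p'
$M '[[0.0005,0,0,0,0,0],[0.001,0,0,0,0,0],[0.0015,0,0,0,0,0],[0.002,0,0,0,0,0],[0.0025,0,0,0,0,0],[0.003,0,0,0,0,0],[0.003,0,0,0,0,0],[0.003,0,0,0,0,0]]' | sed -n '2,5p'
```

```text
position: [0.6402, -0.0212, 0.0784]
tcp_rot: [[-0.999, -0.054, -0.0], [-0.054, 0.999, -0.002], [0.0, -0.002, -1.0]]
force: [-2.0, -0.9, -1.7]
opening: 0.205
position: [0.6403, -0.0212, 0.0784]
tcp_rot: [[-0.998, -0.055, -0.007], [-0.055, 0.998, -0.002], [0.007, -0.001, -1.0]]
force: [-8.8, -2.3, 3.8]
opening: 0.207
```

Stopped at the rail with 9 N at the expected place. Release, rise and check.

```bash
M="python3 -m handwheel"
$M '[[0,0,0,0,0,0],[0,0,0,0,0,0],[0,0,0,0,0,0],[-0.001,0,0,0,0,0],[-0.002,0,0,0,0,0],[-0.002,0,0,0,0,0],[-0.002,0,0,0,0,0],[-0.002,0,0,0,0,0]]' 0 | sed -n '2,5p'
$M '[[0,0,0.02,0,0,0],[0,0,0.05,0,0,0],[0,0,0.08,0,0,0],[-0.02,0.0,0.1,0,0,0],[-0.05,0.0,0.1,0,0,0],[-0.08,0.0,0.1,0,0,0],[-0.1,0.0,0.1,0,0,0],[-0.12,0.0,0.1,0,0,0]]' -1| sed -n '2,5p'
python3 - <<'E'
from h import *
P={}
for n in('top','side'):
    im,d=cap(n,n+'7.png'); P=cloud(n,d); S=((P-np.r_[O,0])@RS)*1000
    m=(S[...,2]>76)&(S[...,2]<90)&(S[...,0]>-50)&(S[...,0]<5)&(abs(S[...,1])<40)
    print(n,m.sum(), rect(S/1000,m) if m.sum()>8 else '')
    for e in models.tip_of('bar',n)[:2]: print(e)
print(plate_rise())
im=cv2.imread('pics/top7.png'); cv2.imwrite('pics/t7c.png',cv2.resize(im[130:330,120:480],None,fx=2.2,fy=2.2))
E
```

```text
position: [0.6417, -0.0212, 0.0784]
tcp_rot: [[-0.999, -0.054, 0.001], [-0.054, 0.999, -0.002], [-0.001, -0.002, -1.0]]
force: [-0.6, 0.4, 0.3]
opening: 0.499
position: [0.52, -0.021, 0.1788]
tcp_rot: [[-0.999, -0.054, 0.001], [-0.054, 0.999, -0.002], [-0.001, -0.002, -1.0]]
force: [0.2, 0.5, -0.1]
opening: 0.03
top 71 (array([-0.0216,  0.0029]), (17.6624755859375, 13.065224647521973), 88.21353149414062, 71, np.float64(0.08434581691665846))
{'position': [167.9, 256.2], 'conf': 0.95}
side 63 (array([-0.0208, -0.0012]), (20.49709701538086, 16.210647583007812), 89.11943054199219, 63, np.float64(0.08248231320029703))
{'position': [226.8, 225.1], 'conf': 0.91}
{'top': (np.float64(18.348970379297086), np.float64(-0.07581928259657218), 2526), 'side': (np.float64(18.624679462652182), np.float64(-0.07693891575967052), 1067)}
```

View pics/t7c.png

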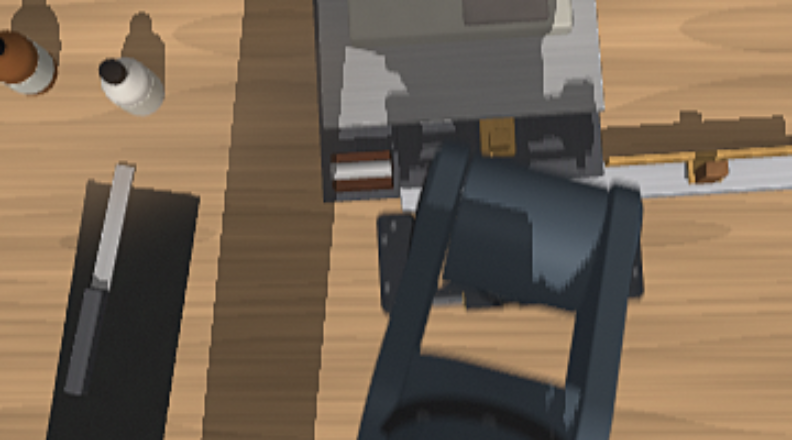

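The shim sits at the stop (tab crop 498,135), and the bar's tip overhangs the far end of its mat. Now I press the plate.

```bash
M="python3 -m handwheel"
$M '[[0.03,0,0,0,0,0],[0.06,0,0,0,0,0],[0.1,0.001,0,0,0,0],[0.14,0.002,0,0,0,0],[0.171,0.002,-0.03,0,0,0],[0.171,0.002,-0.06,0,0,0],[0.171,0.002,-0.075,0,0,0],[0.171,0.002,-0.077,0,0,0]]' -1| sed -n '2,5p'
$M '[[0,0,-0.003,0,0,0],[0,0,-0.005,0,0,0],[0,0,-0.007,0,0,0],[0,0,-0.009,0,0,0],[0,0,-0.011,0,0,0],[0,0,-0.012,0,0,0],[0,0,-0.013,0,0,0],[0,0,-0.014,0,0,0]]' | sed -n '2,5p'
```

```text
position: [0.6913, -0.0186, 0.0962]
tcp_rot: [[-0.998, -0.055, -0.007], [-0.055, 0.999, -0.0], [0.007, -0.0, -1.0]]
force: [-0.7, 0.6, -0.6]
opening: 0.004
position: [0.6931, -0.0194, 0.0893]
tcp_rot: [[-0.999, -0.054, 0.003], [-0.054, 0.999, -0.002], [-0.003, -0.003, -1.0]]
force: [-1.2, -0.4, 6.0]
opening: 0.004
```

```bash
M="python3 -m handwheel"
$M '[[0,0,-0.001,0,0,0],[0,0,-0.002,0,0,0],[0,0,-0.003,0,0,0],[0,0,-0.004,0,0,0],[0,0,-0.005,0,0,0],[0,0,-0.0055,0,0,0],[0,0,-0.006,0,0,0],[0,0,-0.006,0,0,0]]' | sed -n '2p;4p'
$M '[[0,0,-0.0005,0,0,0],[0,0,-0.001,0,0,0],[0,0,-0.0015,0,0,0],[0,0,-0.002,0,0,0],[0,0,-0.0025,0,0,0],[0,0,-0.003,0,0,0],[0,0,-0.003,0,0,0],[0,0,-0.003,0,0,0]]' | sed -n '2p;4p'
```

```text
position: [0.6926, -0.0195, 0.0842]
force: [-3.0, 1.3, 10.7]
position: [0.6927, -0.0194, 0.0839]
force: [-7.1, 0.9, 22.1]
```

```bash
M="python3 -m handwheel"
$M '[[0,0,0.005,0,0,0],[0,0,0.02,0,0,0],[0,0,0.05,0,0,0],[0,0,0.08,0,0,0],[-0.01,-0.02,0.1,0,0,0],[-0.025,-0.06,0.1,0,0,0],[-0.04,-0.1,0.1,0,0,0],[-0.055,-0.13,0.1,0,0,0]]' -1 | sed -n '2p'
$M '[[-0.01,-0.02,0,0,0,0],[-0.02,-0.04,0,0,0,0],[-0.0295,-0.0595,0,0,0,0],[-0.0295,-0.0595,0,0,0,0],[-0.0295,-0.0595,0,0,0,0],[-0.0295,-0.0595,0,0,0,0],[-0.0295,-0.0595,0,0,0,0],[-0.0295,-0.0595,0,0,0,0]]' 0.1| sed -n '2,5p'
python3 - <<'E'
from h import *
print(plate_rise()); s=bot.read_state()
print(np.array([.6085,-.2085,.091])-s['position'])
im,d=cap('top','t8.png'); P=cloud('top',d)
S=((P-np.r_[O,0])@RS)*1000
m=(S[...,2]>76)&(S[...,2]<90)&(S[...,0]>-50)&(S[...,0]<5)&(abs(S[...,1])<40)
print(m.sum(), rect(S/1000,m) if m.sum()>8 else '')
for q in ('bar','gate_knob','shim1'):
  for e in models.tip_of(q,'top')[:2]: print(q,e)
E
```

```text
position: [0.6376, -0.1512, 0.1798]
position: [0.6086, -0.2075, 0.1785]
tcp_rot: [[-0.998, -0.056, 0.001], [-0.056, 0.998, -0.002], [-0.001, -0.002, -1.0]]
force: [0.8, 0.8, -0.4]
opening: 0.503
{'top': (np.float64(8.465344819431607), np.float64(-0.02812082438765732), 2511), 'side': (np.float64(9.009265272868582), np.float64(-0.039389620992069156), 911)}
[ 0.     -0.0008 -0.0874]
69 (array([-0.0215,  0.003 ]), (17.75824546813965, 13.136702537536621), 85.25662994384766, 69, np.float64(0.08457123757223454))
bar {'position': [166.1, 254.7], 'conf': 0.58}
shim1 {'position': [347.4, 177.1], 'conf': 0.56}
shim1 {'position': [281.1, 188.7], 'conf': 0.36}
```

```bash
M="python3 -m handwheel"
$M '[[0,-0.001,-0.02,0,0,0],[0,-0.001,-0.05,0,0,0],[0,-0.001,-0.07,0,0,0],[0,-0.001,-0.08,0,0,0],[0,-0.001,-0.0874,0,0,0],[0,-0.001,-0.0874,0,0,0],[0,-0.001,-0.0874,0,0,0],[0,-0.001,-0.0874,0,0,0]]' | sed -n '2p;4p'
$M '[[0,0,0,0,0,0],[0,0,0,0,0,0],[0,0,0,0,0,0],[0,0,0,0,0,0],[0,0,0,0,0,0],[0,0,0,0,0,0],[0,0,0,0,0,0],[0,0,0,0,0,0]]' -1 | sed -n '2p;4,6p'
$M '[[-0.0005,0.01,0,0,0,0],[-0.0016,0.03,0,0,0,0],[-0.0027,0.05,0,0,0,0],[-0.0038,0.07,0,0,0,0],[-0.0049,0.09,0,0,0,0],[-0.006,0.11,0,0,0,0],[-0.0071,0.13,0,0,0,0],[-0.0081,0.15,0,0,0,0]]' | sed -n '2p;4,6p'
$M '[[-0.0004,0.008,0,0,0,0],[-0.0008,0.015,0,0,0,0],[-0.0011,0.021,0,0,0,0],[-0.0014,0.026,0,0,0,0],[-0.0016,0.03,0,0,0,0],[-0.0018,0.033,0,0,0,0],[-0.0019,0.035,0,0,0,0],[-0.0019,0.036,0,0,0,0]]' | sed -n '2p;4,6p'
```

```text
position: [0.6091, -0.2102, 0.0924]
force: [0.0, -0.5, 0.3]
position: [0.6082, -0.2098, 0.0913]
force: [-0.5, -0.1, 1.8]
opening: 0.224
grasp_force: 30.0
position: [0.6001, -0.0588, 0.0913]
force: [0.0, -1.7, 0.4]
opening: 0.227
grasp_force: 30.0
position: [0.5983, -0.0251, 0.0913]
force: [-1.7, -7.7, 3.9]
opening: 0.23
grasp_force: 30.0
```

```bash
M="python3 -m handwheel"
$M '[[0,0.001,0,0,0,0],[0,0.002,0,0,0,0],[0,0.002,0,0,0,0],[0,0.002,0,0,0,0],[0,0.001,0,0,0,0],[0,0,0,0,0,0],[0,-0.001,0,0,0,0],[0,-0.001,0,0,0,0]]' | sed -n '2p;4,6p'
$M '[[0,0,0,0,0,0],[0,0,0,0,0,0],[0,0,0,0,0,0],[0,0,0,0,0,0],[0,0,0,0,0,0],[0,0,0,0,0,0],[0,0,0,0,0,0],[0,0,0,0,0,0]]' 0.1 | sed -n '2p;4,6p'
$M '[[0,0,0.02,0,0,0],[0,0,0.05,0,0,0],[0,0,0.08,0,0,0],[-0.01,0.02,0.11,0,0,0],[-0.02,0.05,0.12,0,0,0],[-0.03,0.08,0.12,0,0,0],[-0.04,0.11,0.12,0,0,0],[-0.05,0.14,0.12,0,0,0]]' | sed -n '2p'
python3 - <<'E'
from h import *
s=bot.read_state()
for n in('top','side'):
    im,d=cap(n,n+'9.png'); P=cloud(n,d); X,Y,Z=P[...,0],P[...,1],P[...,2]
    for q in('bar','mat','gate_knob'):
        for e in models.tip_of(q,n)[:2]:
            print(n,q,e, ray(n,e['position'],.096 if q=='gate_knob' else .003))
    hsv=cv2.cvtColor(im,cv2.COLOR_BGR2HSV); g=im.max(2)
    R0=(X>.3)&(X<.72)&(Y>.26)&(Y<.42)
    m=(im.min(2)>70)&(hsv[...,1]<60)&R0&(Z>.002)&(Z<.04); print('blade',rect(P,m) if m.sum()>9 else '')
    m=(g<45)&R0&(Z<.04); print('mat dark',rect(P,m) if m.sum()>9 else '')
    m=(Z>.018)&(Z<.04)&R0&(X>.37); print('handle',rect(P,m) if m.sum()>9 else '')
    cv2.imwrite(f'pics/{n}9c.png',cv2.resize(im[150:350,110:470],None,fx=2.2,fy=2.2))
E
```

```text
position: [0.5983, -0.0253, 0.0913]
force: [-1.0, -3.6, 4.3]
opening: 0.228
grasp_force: 30.0
position: [0.5981, -0.0246, 0.091]
force: [-0.7, -0.1, 0.5]
opening: 0.547
grasp_force: 0.0
position: [0.5476, 0.1164, 0.2117]
top bar {'position': [168.3, 253.0], 'conf': 0.64} [0.5262 0.3544 0.003 ]
top mat {'position': [176.1, 279.2], 'conf': 0.94} [0.4712 0.3368 0.003 ]
top gate_knob {'position': [349.6, 212.9], 'conf': 0.8} [ 0.5967 -0.0238  0.096 ]
blade (array([0.5693, 0.3485]), (119.39107513427734, 19.736797332763672), -10.446601867675781, 485, np.float64(0.009429806250037967))
mat dark (array([0.461 , 0.3696]), (243.93373107910156, 69.4985580444336), -3.4804534912109375, 2057, np.float64(0.00429196872690458))
handle (array([0.4614, 0.3682]), (99.04148864746094, 18.954681396484375), -11.170822143554688, 462, np.float64(0.026549346753975227))
side bar {'position': [230.5, 226.2], 'conf': 0.72} [0.524  0.3392 0.003 ]
side mat {'position': [211.1, 235.3], 'conf': 0.9} [0.4632 0.3347 0.003 ]
side gate_knob {'position': [335.7, 253.6], 'conf': 0.6} [ 0.6108 -0.0134  0.096 ]
blade (array([0.5705, 0.3487]), (124.10960388183594, 39.758750915527344), -13.884613037109375, 242, np.float64(0.008134986871235046))
mat dark (array([0.4521, 0.3361]), (305.66461181640625, 147.618408203125), 0.9078637957572937, 470, np.float64(0.012645394152627524))
handle (array([0.4618, 0.3632]), (100.54814910888672, 28.44692039489746), -9.122306823730469, 244, np.float64(0.024919995709295876))
```

View pics/top9c.png

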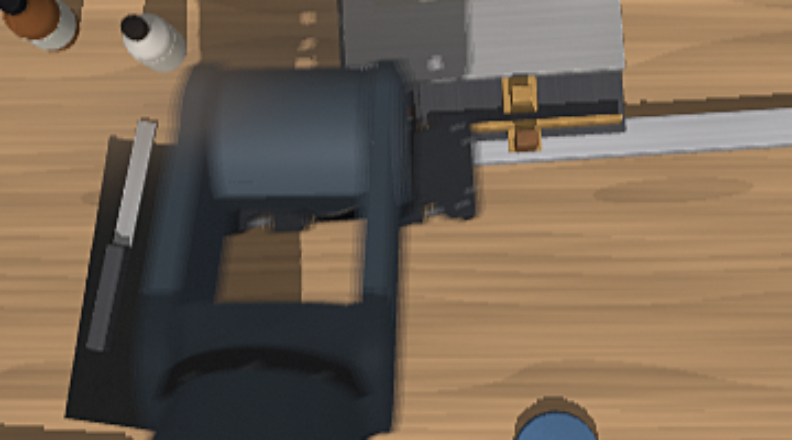

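Gate closed behind the shim (crop 525,125). The bar lies askew on the mat with its tip overhanging; I'll regrip it and centre it.

```bash
M="python3 -m handwheel"
$M '[[-0.012,0.035,0,0,0,-0.02],[-0.024,0.07,0,0,0,-0.04],[-0.036,0.105,0,0,0,-0.06],[-0.048,0.14,0,0,0,-0.08],[-0.06,0.175,0,0,0,-0.1],[-0.072,0.21,0,0,0,-0.12],[-0.086,0.2515,0,0,0,-0.12],[-0.086,0.2515,0,0,0,-0.12]]' | sed -n '2p'
$M '[[0,0,-0.02,0,0,0],[0,0,-0.04,0,0,0],[0,0,-0.05,0,0,0],[0,0,-0.05,0,0,0],[0,0,-0.05,0,0,0],[0,0,-0.05,0,0,0],[0,0,-0.05,0,0,0],[0,0,-0.05,0,0,0]]' | sed -n '2,3p'
python3 - <<'E'
from h import *
c,s_=np.cos(np.radians(-10.7)),np.sin(np.radians(-10.7))
R=np.array([[-c,-s_,0],[-s_,c,0],[0,0,-1]])
print(delta(np.array([.4614,.3675,.032]),R))
E
```

```text
position: [0.4605, 0.3719, 0.2111]
position: [0.4629, 0.3669, 0.1621]
tcp_rot: [[-0.983, 0.185, 0.002], [0.185, 0.983, -0.001], [-0.002, -0.001, -1.0]]
[-0.0015  0.0006 -0.1301  0.0005  0.0011 -0.0003]
```

```bash
M="python3 -m handwheel"
$M '[[-0.001,0,-0.03,0,0,0],[-0.001,0.0005,-0.06,0,0,0],[-0.0015,0.0005,-0.09,0,0,0],[-0.0015,0.0005,-0.11,0,0,0],[-0.0015,0.0005,-0.122,0,0,0],[-0.0015,0.0005,-0.13,0,0,0],[-0.0015,0.0005,-0.13,0,0,0],[-0.0015,0.0005,-0.13,0,0,0]]' | sed -n '2p;4p'
$M '[[0,0,0,0,0,0],[0,0,0,0,0,0],[0,0,0,0,0,0],[0,0,0,0,0,0],[0,0,0,0,0,0],[0,0,0,0,0,0],[0,0,0,0,0,0],[0,0,0,0,0,0]]' -1 | sed -n '2p;4,6p'
$M '[[0,0,0.01,0,0,0],[0,0,0.02,0,0,0],[-0.012,-0.005,0.02,0,0,0],[-0.025,-0.01,0.02,0,0,0],[-0.038,-0.015,0.02,0,0,0],[-0.049,-0.0205,0.02,0,0,0],[-0.049,-0.0205,0.02,0,0,0],[-0.049,-0.0205,0.02,0,0,0]]' | sed -n '2p;4,6p'
$M '[[0,0,-0.006,0,0,0],[0,0,-0.011,0,0,0],[0,0,-0.015,0,0,0],[0,0,-0.018,0,0,0],[0,0,-0.0195,0,0,0],[0,0,-0.0195,0,0,0],[0,0,-0.0195,0,0,0],[0,0,-0.0195,0,0,0]]' | sed -n '2p;4,6p'
$M '[[0,0,0,0,0,0],[0,0,0,0,0,0],[0,0,0,0,0,0],[0,0,0,0,0,0],[0,0,0,0,0,0],[0,0,0,0,0,0],[0,0,0,0,0,0],[0,0,0,0,0,0]]' 0.1 | sed -n '2p;4,6p'
$M '[[0,0,0.03,0,0,0],[0,0,0.07,0,0,0],[0,0,0.11,0,0,0],[-0.02,0.02,0.15,0,0,0],[-0.05,0.05,0.19,0,0,0],[-0.08,0.08,0.2,0,0,0],[-0.11,0.11,0.2,0,0,0],[-0.14,0.14,0.2,0,0,0]]' | sed -n '2p'
$M '[[0,0,0,0,0,0],[0,0,0,0,0,0],[0,0,0,0,0,0],[0,0,0,0,0,0],[0,0,0,0,0,0],[0,0,0,0,0,0],[0,0,0,0,0,0],[0,0,0,0,0,0]]' | head -2
python3 - <<'E'
from h import *
for n in('top','side'):
    im,d=cap(n,n+'10.png'); P=cloud(n,d); X,Y,Z=P[...,0],P[...,1],P[...,2]
    for q in('bar','shim1','gate_knob'):
        for e in models.tip_of(q,n)[:1]: print(n,q,e)
    S=((P-np.r_[O,0])@RS)*1000
    m=(S[...,2]>76)&(S[...,2]<90)&(S[...,0]>-40)&(S[...,0]<5)&(abs(S[...,1])<40); print('tab',rect(S/1000,m) if m.sum()>8 else '')
    m=(S[...,2]>90)&(S[...,2]<110)&(S[...,0]>-80)&(S[...,0]<-40)&(abs(S[...,1])<40); print('knob',rect(S/1000,m) if m.sum()>8 else '')
print(plate_rise())
im=cv2.imread('pics/top10.png');cv2.imwrite('pics/t10c.png',cv2.resize(im[60:380,110:510],None,fx=1.8,fy=1.8))
E
```

```text
position: [0.4613, 0.3676, 0.0317]
force: [-0.6, 0.5, -0.2]
position: [0.4606, 0.367, 0.0315]
force: [-0.4, -1.9, 4.8]
opening: 0.203
grasp_force: 30.0
position: [0.4113, 0.3469, 0.0513]
force: [1.4, -0.2, -5.0]
opening: 0.204
grasp_force: 30.0
position: [0.4119, 0.3469, 0.0315]
force: [0.6, -0.9, -4.0]
opening: 0.205
grasp_force: 30.0
position: [0.4116, 0.3468, 0.0316]
force: [0.3, -0.7, -0.4]
opening: 0.542
grasp_force: 0.0
position: [0.2878, 0.4717, 0.2328]
time_s: 47.58
position: [0.2889, 0.4697, 0.2301]
top bar {'position': [175.8, 278.1], 'conf': 0.56}
top shim1 {'position': [347.1, 180.3], 'conf': 0.71}
top gate_knob {'position': [348.9, 212.7], 'conf': 0.78}
tab (array([-0.0219,  0.003 ]), (17.602664947509766, 13.244659423828125), 87.47383880615234, 70, np.float64(0.08467721712490202))
knob (array([-0.062 ,  0.0011]), (20.189794540405273, 14.139225959777832), -87.16280317306519, 80, np.float64(0.09596014992683503))
side bar {'position': [217.1, 233.4], 'conf': 0.95}
side gate_knob {'position': [332.4, 257.7], 'conf': 0.68}
tab (array([-0.0219, -0.0019]), (20.002500534057617, 15.840221405029297), -88.17892444133759, 64, np.float64(0.08273708925083667))
knob (array([-0.0623, -0.0044]), (19.332229614257812, 14.774937629699707), 87.69747924804688, 53, np.float64(0.09532224658422223))
{'top': (np.float64(8.757650525972778), np.float64(-0.035108933292815114), 2511), 'side': (np.float64(8.91244779840956), np.float64(-0.03261592016672804), 1208)}
```

View pics/t10c.png

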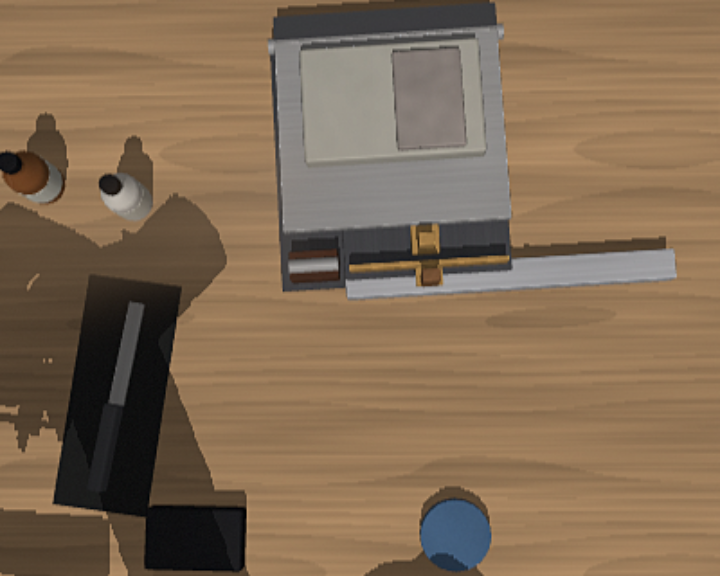

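View pics/side10.png

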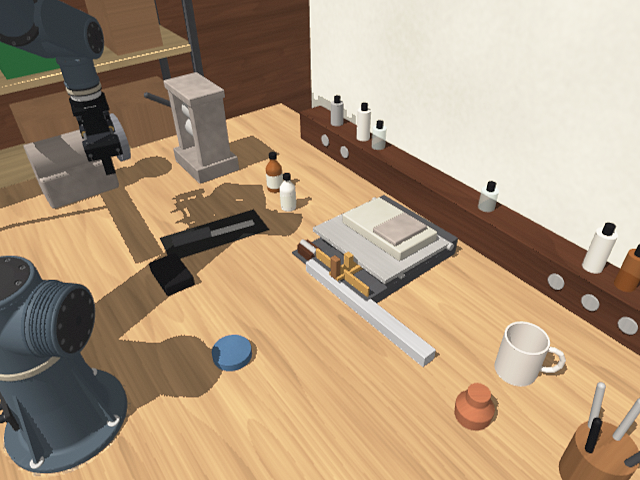

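The bar lies centred on its mat (top crop 115,395), and the gate is closed in front of the slot with the shim's tab behind it (crop 427,240). The plate rests on the shim at about 8.8 mm rise and the rest of the bench is untouched, so I'm handing in.

```bash
python3 -c "
from rig import bot
print(bot.hand_in())"
```

```text
the job is handed in; nothing more can be done
None
```

The job is handed in: the one shim on the bench is under the plate at the inner stop, the plate is pressed down onto it, the gate is fully closed, and the bar, knocked aside midway, is back flat on its mat; I was given no verdict.

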